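Put the coffee corner back in order

ROBOT

A 6-joint arm with a two-finger parallel gripper is mounted at the origin on the work surface. World frame = base frame: x ahead of the robot, y to its left, z up, the work surface at z = 0. Lengths are in m, angles in rad, forces in N, time in s.
With the tool pointing down it reaches from about 0.25 to 0.775 m from the base axis. Payload 4 kg.
Tool frame: the origin (TCP) lies at the very end of the fingers, on their centre line; the grasp point (between the pads) lies 19 mm behind it (tcp_to_grasp is the distance from the TCP to the grasp point, in m); z points along the fingers, y is the line along which they close (so a half turn about z gives the same grasp; the last joint's range is limited). The gripper opens to 94 mm and grips with 3 to 60 N. Pads are 16 mm wide; open, the fingers measure 119 mm over their backs; the gripper's body (75 mm by 177 mm) begins 78 mm behind the grasp point.
Start: joints at [1.018, 0.087, 1.371, -0, 1.684, -0.103], TCP at [0.239, 0.495, 0.206] pointing down, gripper open.
Joint ranges: [-3.1, 3.1], [-0.76, 2.03], [0.27, 2.55], [-1.08, 4.22], [0.17, 2.65], [-2.57, 2.57]. Speed limits (rad/s): [2.79, 2.79, 3.14, 3.14, 3.14, 3.14].

INTERFACE

Orientations are given as [roll, pitch, yaw] about the fixed x, y, z axes, in that order (R = Rz(yaw) Ry(pitch) Rx(roll)).
In Python, from bench import * gives the robot as it stands.
- The arm moves only by the shell command python3 -m creep 'ROWS'. ROWS is a JSON list of rows, 1 to 20 of them, each written [opening, [dx, dy, dz], turn]: the finger opening in m, then dx, dy, dz in m, then a turn about the tool's z in rad; each row shifts and turns the commanded pose from where the row before left it, along the tool's axes as they then stand; what a row does not reach is not made up. A row lasts 1/12 s, in which the tool goes at most 0.0417 m and 0.125 rad, less where a joint would pass 70% of its speed; a pose out of reach is approached as far as the arm can. The fingers move at their own pace and stop on an object; the grip force is fixed at half the most. Time passes only in rows, so rows that do not move let the fingers close. It prints the time, the measured TCP pose, the force, the opening and the grip force at its end. Input that does not fit is refused with a message, and nothing moves.
- get_obs(): the state, without advancing time (a new reading comes with each control period).
- snapshot(name): name is "scene" or "side" or "wrist"; returns a dict with "color" (480x640x3 uint8, blue, green, red), "fx", "fy", "cx", "cy" (pixels), "extrinsics" (4x4, takes a point from world to camera coordinates). Camera axes: x right, y down, z forward; pixel columns grow to the right and rows downward; lengths in m; the calibration is good to about 2 mm. A picture is of the moment at which its call begins. There is no depth.
- close_job(): hands the job in; it is judged then, once.
The state is a dict: "time": time; "joint_positions": joint angles; "qvel": joint speeds; "joint_torque": joint torques, N m; "tool_pos": TCP position; "ee_rot": TCP orientation; "wrist_force": force on the tool from outside, world axes, zero at the start; "wrist_torque": the same for the moment, N m; "width": finger opening in m; "finger_force": force on a finger pad.
Only numpy, scipy, OpenCV 4.12 (cv2) and the standard library are available. Lean on these libraries where they do the work, as an engineer would, in place of code of your own. Each camera call takes 0.05 s, during which the arm holds its last target. There are 200 camera calls.

TASK

After cleaning, each of the four things stands upright on the place of another. Put each one upright on the middle of its own place: the tamper on the square rubber mat, the glass shot cup on the round ceramic coaster, the milk jug on the hexagonal cork trivet and the canister on the oblong bamboo board; the steel drip grate is free to park something on meanwhile. Set everything down without dropping or tipping it over, let go, and do not disturb the brush on the spoon rest.

Things in the scene. Friction and masses are not known exactly. Their poses are not given: they have to be found in the camera images.
- tamper: Steel espresso tamper, loose, 0.26 to 0.46 kg, round about z: a solid foot 58 mm in diameter and 22 mm high, a thin neck (22 mm in diameter at 32 to 42 mm height) and a cylindrical handle 30 mm in diameter from 50 to 86 mm above its underside; 92 mm tall. Upright at the start on another thing's place. Origin: centre of its underside, z up.
- shot_cup: Clear glass espresso shot cup, loose, 0.1 to 0.18 kg, round about z, open at the top, no handle: 58 mm outer diameter from 20 mm height to the rim (54 mm at the foot), 68 mm tall, wall 4 mm. Upright at the start on another thing's place. Origin: centre of its underside, z up.
- jug: Small steel milk jug, loose, 0.13 to 0.24 kg, open at the top: straight round body 60 mm in outer diameter, 75 mm tall, wall 3 mm; its wire handle stands out on the +y side to 59 mm from the axis, a small lip on the -y side to 42 mm. Across x the body is clear to grip (60 mm). Upright at the start on another thing's place. Origin: centre of its underside, z up.
- canister: Square white polypropylene bean canister, loose, 0.16 to 0.29 kg: body 52 x 52 mm (x, y) and 70 mm tall, on it a black lid 54 x 54 mm from 70 to 84 mm height (fixed to the body). The sides are parallel to x and y. Upright at the start on another thing's place. Origin: centre of its underside, z up.
- square_mat: Plain square black rubber tamping mat, 104 x 104 mm, 8 mm thick: the tamper's place. Fixed; its top is flat, 8 mm above the counter; origin at the centre of its underside, on the counter, z up.
- round_coaster: Round white ceramic coaster, 108 mm in diameter, 8 mm thick: the shot cup's place. Fixed; its top is flat, 8 mm above the counter; origin at the centre of its underside, on the counter, z up.
- hexagon_trivet: Hexagonal cork trivet, 98 mm across the flats, 8 mm thick: the milk jug's place. Fixed; its top is flat, 8 mm above the counter; origin at the centre of its underside, on the counter, z up.
- long_board: Oblong bamboo board, 84 mm (x) by 150 mm (y), 8 mm thick, with a dark dot near its +y end: the canister's place is its middle. Fixed; its top is flat, 8 mm above the counter; origin at the centre of its underside, on the counter, z up.
- drip_grate: Square steel drip grate with dark slots, 112 x 112 mm, 8 mm thick, empty at the start: the free spot, on which a thing may be parked for a while. Fixed; its top is flat, 8 mm above the counter; origin at the centre of its underside, on the counter, z up.
- brush: Bystander: bamboo-handled coffee brush, 205 mm long, leaning along y on the rim of a small white ceramic spoon rest at the far side of the counter, beyond the work. Origin under the middle of its 155 mm handle.
Mind the look-alikes: they are no part of the job. Leave any pink or yellow look-alike of the round_coaster alone.

How it is judged:
At the end, for the whole second after the job is handed in: Tamper on the square mat, shot cup on the round coaster, jug on the trivet, canister on the long board: each within 15 mm of the middle, resting on its place (origin 4 to 13 mm over the place's underside), upright within 0.1 rad, slower than 0.02 m/s and 0.2 rad/s, untouched by the fingers (horizontal distance between tamper and square_mat below 0.015 m and z of tamper in the frame of square_mat between 0.004 and 0.013 m and angle between each of tamper, shot_cup, jug, canister's own z axis and vertical below 0.1 rad and linear speed of each of tamper, shot_cup, jug, canister below 0.02 m/s and angular speed of each of tamper, shot_cup, jug, canister below 0.2 rad/s and contact force between the fingers and tamper below 0.1 N and horizontal distance between shot_cup and round_coaster below 0.015 m and z of shot_cup in the frame of round_coaster between 0.004 and 0.013 m and contact force between the fingers and shot_cup below 0.1 N and horizontal distance between jug and hexagon_trivet below 0.015 m and z of jug in the frame of hexagon_trivet between 0.004 and 0.013 m and contact force between the fingers and jug below 0.1 N and horizontal distance between canister and long_board below 0.015 m and z of canister in the frame of long_board between 0.004 and 0.013 m and contact force between the fingers and canister below 0.1 N).
It fails at once if a thing is tipped over (more than 40 degrees) (angle between any of tamper, shot_cup, jug, canister's own z axis and vertical above 0.7 rad).
It fails at once if a thing is dropped (moves faster than 0.6 m/s free of the fingers: some 20 mm of free fall) ((linear speed of tamper above 0.6 m/s and contact force between the fingers and tamper below 0.05 N) or (linear speed of shot_cup above 0.6 m/s and contact force between the fingers and shot_cup below 0.05 N) or (linear speed of jug above 0.6 m/s and contact force between the fingers and jug below 0.05 N) or (linear speed of canister above 0.6 m/s and contact force between the fingers and canister below 0.05 N)).
It fails at once if the brush leaning on the spoon rest is disturbed (moved more than 20 mm) (distance of brush from where it was at the start of the episode above 0.02 m).
It also fails if it takes over 144 s, if anything falls off the work surface, if the arm or the gripper's body presses on something with over 40 N, if the wrist force passes 120 N, or if a joint passes its speed limit or range.

## Working session

There is one attempt and no reset: what is moved stays moved. The work goes in short steps, Python scripts to look and compute and a shell command to move; the robot and the scene stay as the last step left them, time stands still between calls to the robot, and variables do not carry over. Pictures are saved under pics/ and viewed, at most 14 in all, crops included, and the job is handed in when it is done.

```bash
mkdir -p pics
python3 - <<'E'
from bench import *
import cv2,numpy as np
o=get_obs();print({k:np.round(o[k],3) for k in('time','tool_pos','ee_rot','width','joint_positions')})
for n in('scene','side'):
    s=snapshot(n);cv2.imwrite(f'pics/{n}0.png',s['color']);print(n,s['fx'],s['cx'],s['cy'],np.round(s['extrinsics'],3).tolist())
E
```

```text
{'time': np.float64(0.0), 'tool_pos': array([0.239, 0.495, 0.204]), 'ee_rot': array([-3.139, -0.   ,  2.692]), 'width': np.float64(0.094), 'joint_positions': array([ 1.018,  0.088,  1.372, -0.   ,  1.684, -0.103])}
scene 504.5385404301493 318.21256889017786 235.50231653958838 [[0.864, 0.504, -0.009, -0.565], [0.405, -0.705, -0.583, -0.167], [-0.3, 0.499, -0.813, 1.133], [0.0, 0.0, 0.0, 1.0]]
side 465.59824981229696 318.34801183972263 234.09053797488204 [[0.962, -0.272, 0.007, -0.582], [-0.14, -0.516, -0.845, 0.156], [0.234, 0.812, -0.534, 0.701], [0.0, 0.0, 0.0, 1.0]]
```

View pics/scene0.png

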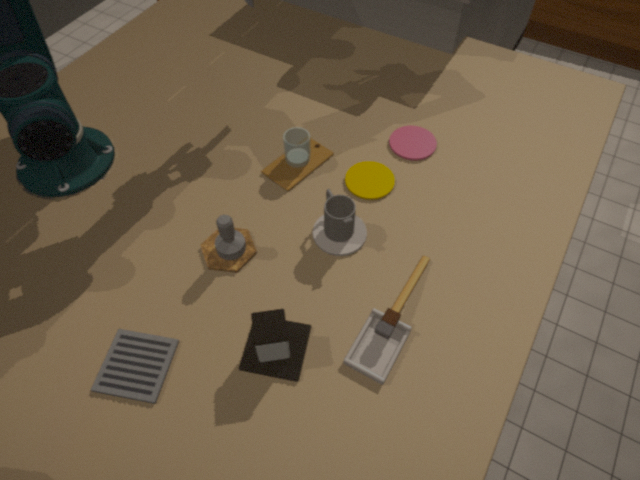

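View pics/side0.png

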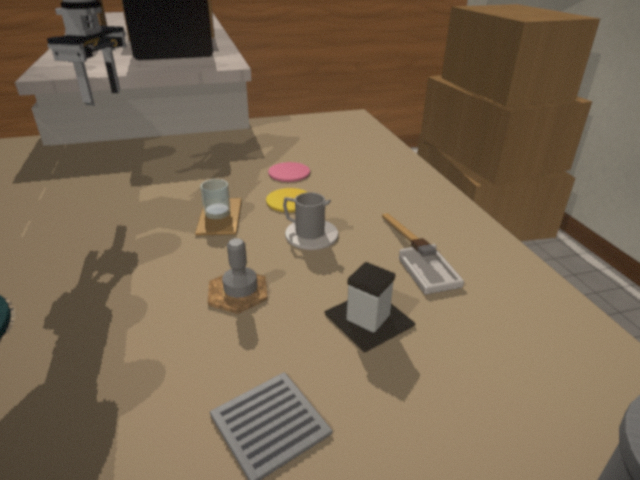

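Scene view: the glass cup stands on the board (297,155), the jug on the white coaster (340,225), the tamper on the trivet (228,247) and the canister on the black mat (275,345). The grate (137,366) is free.

What could be mistaken for the coaster: white disc (340,232), yellow disc (370,180), pink disc (413,142). I choose the white disc at (340,232).

The order follows: tamper→grate, jug→trivet, cup→coaster, canister→board, tamper→mat.

```bash
cat > h.py <<'E'
from bench import *
import cv2,numpy as np
def ray(s,uv,z):
    uv=np.atleast_2d(np.asarray(uv,float));E=s['extrinsics'];R=E[:3,:3];c=-R.T@E[:3,3]
    d=np.c_[(uv[:,0]-s['cx'])/s['fx'],(uv[:,1]-s['cy'])/s['fy'],np.ones(len(uv))]@R
    return (c+d*((z-c[2])/d[:,2])[:,None])[:,:2]
def proj(s,p):
    E=s['extrinsics'];q=E[:3,:3]@np.asarray(p,float)+E[:3,3];return np.round([s['fx']*q[0]/q[2]+s['cx'],s['fy']*q[1]/q[2]+s['cy']],1)
E
python3 - <<'E'
from h import *
s=snapshot('scene');d=snapshot('side')
for n,im,px in(('scene',s,[(340,232),(318,235),(228,264),(310,165),(292,365),(272,322),(276,352),(137,366),(226,225),(340,205),(300,290),(395,290)]),('side',d,[(325,240),(255,300),(230,225),(370,335),(372,275),(370,300),(270,425),(237,245),(310,215),(290,300)])):
    h=cv2.cvtColor(im['color'],cv2.COLOR_BGR2HSV)
    for u,v in px: print(n,(u,v),h[v,u],np.round(ray(im,(u,v),.008)[0],3))
c=np.hstack([cv2.resize(s['color'][100:400,80:420],None,fx=1.15,fy=1.15)[:345],cv2.resize(d['color'][150:450,190:490],None,fx=1.15,fy=1.15)[:345]])
cv2.imwrite('pics/crop0.png',c)
E
```

```text
scene (340, 232) [12 51 65] [0.629 0.128]
scene (318, 235) [ 18  40 115] [0.595 0.1  ]
scene (228, 264) [ 16 127  92] [ 0.481 -0.044]
scene (310, 165) [ 18 158 126] [0.484 0.255]
scene (292, 365) [ 3 59 39] [ 0.692 -0.152]
scene (272, 322) [ 18 101  38] [ 0.62  -0.103]
scene (276, 352) [23 37 83] [ 0.657 -0.146]
scene (137, 366) [12 28 91] [ 0.469 -0.284]
scene (226, 225) [23 33 70] [0.422 0.03 ]
scene (340, 205) [18 60 64] [0.596 0.189]
scene (300, 290) [ 17  92 139] [ 0.629 -0.023]
scene (395, 290) [ 18  90 144] [0.78  0.064]
side (325, 240) [ 14  34 129] [0.644 0.092]
side (255, 300) [ 15 122 109] [ 0.481 -0.052]
side (230, 225) [ 18 136 109] [0.47  0.199]
side (370, 335) [15 58 44] [ 0.635 -0.177]
side (372, 275) [21 66 50] [ 0.692 -0.039]
side (370, 300) [ 24  19 132] [ 0.664 -0.102]
side (270, 425) [ 22  20 142] [ 0.461 -0.289]
side (237, 245) [ 11  14 142] [0.474 0.12 ]
side (310, 215) [18 32 97] [0.641 0.196]
side (290, 300) [ 17  81 160] [ 0.537 -0.067]
```

View pics/crop0.png

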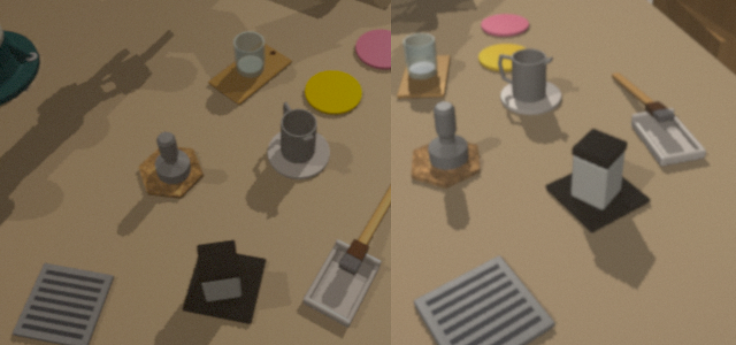

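The crop confirms the choice: the white disc under the jug is the coaster. The tamper is on the cork hexagon and the canister on the black mat. Now I'll measure the plates.

```bash
cat > m.py <<'E'
from h import *
V=dict(scene=snapshot('scene'),side=snapshot('side'))
approx=dict(hexagon_trivet=(.45,-.03),long_board=(.455,.24),square_mat=(.65,-.14),round_coaster=(.63,.12),drip_grate=(.465,-.285))
tot=np.zeros((480,1280),np.uint8)
for n,c in approx.items():
  for k,(vn,s) in enumerate(V.items()):
    h=cv2.cvtColor(s['color'],cv2.COLOR_BGR2HSV).astype(int);H,S,Vv=h[...,0],h[...,1],h[...,2]
    m={'h':(S>108)&(H<22)&(Vv>60),'l':(S>115)&(H<24)&(Vv>60),'s':(Vv<60),'r':(S<58)&(Vv>95),'d':(S<48)}[n[0]]
    if n[0]=='d': m=m&(Vv>20)
    roi=np.zeros((480,640),np.uint8);a=np.linspace(0,6.28,60)
    P=np.array([proj(s,(c[0]+.11*np.cos(t),c[1]+.11*np.sin(t),.004)) for t in a],int);cv2.fillPoly(roi,[P],1)
    m=(m&(roi>0)).astype(np.uint8)
    if n[0]in'd': m=cv2.morphologyEx(m,cv2.MORPH_CLOSE,np.ones((7,7)))
    if n[0]in'lhr': m=cv2.morphologyEx(m,cv2.MORPH_OPEN,np.ones((2,2)))
    N,L,st,_=cv2.connectedComponentsWithStats(m)
    keep=[i for i in range(1,N) if st[i,4]>(60 if n[0]in'lhr' else 300)]
    m=np.isin(L,keep).astype(np.uint8);tot[:,640*k:640*k+640]|=m*255
    uv=np.argwhere(m)[:,::-1]
    if not len(uv): print(n,vn,'none');continue
    p=(ray(s,uv,.004)*1000).astype(np.float32)
    r=cv2.minAreaRect(p);e=cv2.minEnclosingCircle(p)
    print(n,vn,'rect',np.round(r[0]),np.round(r[1]),round(r[2],1),'circ',np.round(e[0]),round(e[1],1))
cv2.imwrite('pics/mask.png',cv2.resize(tot,(800,300)))
E
python3 m.py
```

```text
hexagon_trivet scene rect [463. -15.] [100. 110.] 52.6 circ [461. -14.] 57.5
hexagon_trivet side rect [456. -24.] [95. 99.] 79.5 circ [458. -16.] 56.2
long_board scene rect [458. 250.] [154.  88.] 77.4 circ [460. 251.] 83.5
long_board side rect [443. 209.] [75. 78.] 83.9 circ [445. 205.] 48.9
square_mat scene rect [ 644. -129.] [107. 123.] 19.3 circ [ 646. -137.] 73.4
square_mat side rect [ 662. -107.] [145. 153.] 17.9 circ [ 657. -119.] 91.6
round_coaster scene rect [632. 124.] [106.  94.] 27.7 circ [629. 130.] 54.3
round_coaster side rect [632. 147.] [158. 107.] 75.8 circ [630. 147.] 80.3
drip_grate scene rect [ 462. -282.] [112. 112.] 19.4 circ [ 462. -281.] 77.2
drip_grate side rect [ 462. -282.] [114. 118.] 19.4 circ [ 462. -281.] 77.8
```

View pics/mask.png

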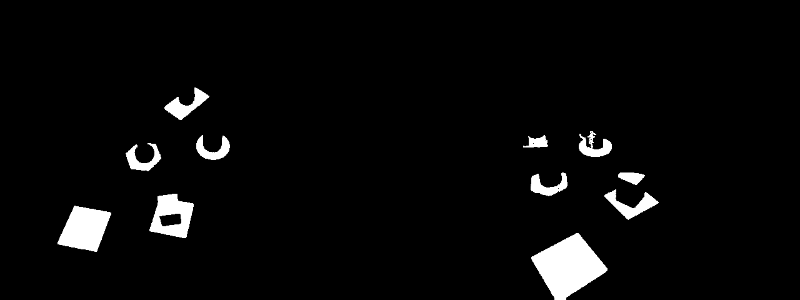

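Plates found, with sizes matching the description: trivet (461,-14), board (458,250) with long axis at 77.4°, coaster (629,130) and grate (462,-282). I'll measure the mat again once the canister is off it. Next are coarse positions of the things, and the wrist view.

Run:
```python
from h import *
s=snapshot('scene');d=snapshot('side');w=snapshot('wrist')
R=lambda s,uv,z:np.round(ray(s,uv,z)[0]*1000)
print('tamper top',R(s,(225,220),.1),R(d,(236,242),.1))
print('cup rim',R(s,(297,136),.076),R(d,(215,187),.076))
print('jug rim',R(s,(340,206),.083),R(d,(310,203),.083))
print('lid',R(s,(268,320),.092),R(d,(371,277),.092))
print(w['fx'],w['cx'],w['cy'])
o=get_obs();from scipy.spatial.transform import Rotation as T
Rt=T.from_euler('xyz',o['ee_rot']).as_matrix();E=w['extrinsics'];Ci=np.linalg.inv(E)
print('cam in tool',np.round(Rt.T@(Ci[:3,3]-o['tool_pos']),3),np.round(Rt.T@Ci[:3,:3],2).tolist())
print('tool axes',np.round(Rt,3).tolist())
a=cv2.resize(s['color'][110:400,200:340],None,fx=2.75,fy=2.75,interpolation=3)
b=cv2.resize(d['color'][170:350,190:420],None,fx=1.73,fy=1.73,interpolation=3)
c=cv2.resize(w['color'],(400,300))
f=np.zeros((600,800,3),np.uint8)
cc=cv2.resize(s['color'][110:380,200:380],(400,600),interpolation=3);f[:,:400]=cc
f[:b.shape[0],400:400+b.shape[1]]=b[:,:400];
cv2.imwrite('pics/crop1.png',f)
```

```text
tamper top [468. -11.] [463. -12.]
cup rim [452. 259.] [451. 245.]
jug rim [625. 132.] [620. 114.]
lid [ 641. -134.] [ 643. -145.]
362.5701236121355 320.36591493502107 239.130980857109
cam in tool [ 0.075  0.001 -0.179] [[0.0, -0.97, -0.26], [1.0, 0.0, -0.0], [0.0, -0.26, 0.97]]
tool axes [[-0.901, 0.435, -0.0], [0.435, 0.901, -0.0], [0.0, -0.0, -1.0]]
```

View pics/crop1.png

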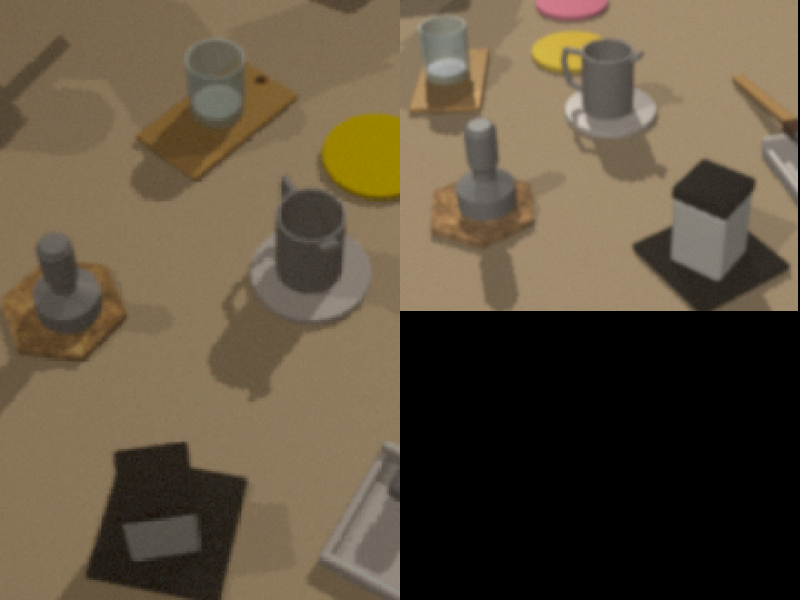

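The crop shows the tamper handle top near scene (225,219), the jug handle at (330,195) with its lip at (348,219), and the board dot at (317,145). The lid corners in the side view are (367,262), (395,275), (379,292) and (348,274).

Run:
```python
from h import *
s=snapshot('scene');d=snapshot('side')
R=lambda s,uv,z:np.round(ray(s,uv,z)*1000)
print('handle,lip',R(s,[(329.6,194.6),(348.5,219),(339.5,206)],.078).tolist(), R(d,[(285,200),(329,200)],.078).tolist())
L=R(d,[(367.5,262.5),(394.6,275.2),(379,292.5),(348.4,274)],.092);print('lid side',L.tolist(),L.mean(0),np.linalg.norm(np.diff(L,axis=0),axis=1))
print('lid scene',R(s,[(251.8,313.4),(284.2,309.4)],.092).tolist())
def blob(im,m,box):
    z=np.zeros(m.shape,np.uint8);x0,y0,x1,y1=box;z[y0:y1,x0:x1]=m[y0:y1,x0:x1]
    n,l,st,c=cv2.connectedComponentsWithStats(z);i=1+np.argmax(st[1:,4]);return st[i],c[i],l==i
# tamper handle: gray pixels, upper part
for im,box in((s,(205,205,250,265)),(d,(215,232,265,300))):
    h=cv2.cvtColor(im['color'],cv2.COLOR_BGR2HSV);st,c,m=blob(im,h[...,1]<60,box)
    rows=[(v,np.flatnonzero(m[v])[[0,-1]].tolist()) for v in range(st[1],st[1]+st[3],3) if m[v].any()];print(st,rows)
```

```text
handle,lip [[592.0, 151.0], [652.0, 117.0], [622.0, 136.0]] [[578.0, 148.0], [661.0, 125.0]]
lid side [[651.0, -109.0], [679.0, -150.0], [641.0, -181.0], [614.0, -129.0]] [ 646.25 -142.25] [49.64876635 49.04079934 58.5918083 ]
lid scene [[612.0, -137.0], [653.0, -105.0]]
[215 215  30  44 851] [(215, [222, 227]), (218, [218, 230]), (221, [217, 231]), (224, [218, 231]), (227, [218, 231]), (230, [220, 234]), (233, [220, 240]), (236, [218, 242]), (239, [216, 244]), (242, [215, 244]), (245, [216, 244]), (248, [217, 243]), (251, [218, 242]), (254, [220, 239]), (257, [223, 236])]
[ 223  238   33   59 1336] [(238, [232, 239]), (241, [228, 243]), (244, [227, 244]), (247, [227, 244]), (250, [228, 244]), (253, [228, 244]), (256, [228, 245]), (259, [229, 245]), (262, [229, 245]), (265, [230, 244]), (268, [231, 249]), (271, [226, 254]), (274, [224, 255]), (277, [223, 255]), (280, [223, 255]), (283, [224, 255]), (286, [224, 255]), (289, [225, 255]), (292, [226, 252]), (295, [229, 247])]
```

Coarse results:
- **Tamper:** about (465,-12).
- **Jug:** about (622,134), handle towards 153°, so grip along about 63°.
- **Canister:** about (647,-142), turned 37°.

The tool's closing line is already at 64°. Going over the tamper now.

```bash
python3 -m creep '[[0.094,[-0.03,-0.0256,0],0],[0.094,[-0.03,-0.0256,0],0],[0.094,[-0.03,-0.0256,0],0],[0.094,[-0.03,-0.0256,0],0],[0.094,[-0.03,-0.0256,0],0],[0.094,[-0.03,-0.0256,0],0],[0.094,[-0.03,-0.0256,0],0],[0.094,[-0.03,-0.0256,0],0],[0.094,[-0.03,-0.0256,0],0],[0.094,[-0.03,-0.0256,0],0],[0.094,[-0.03,-0.0256,0],0],[0.094,[-0.03,-0.0256,0],0],[0.094,[-0.03,-0.0256,0],0],[0.094,[-0.03,-0.0256,0],0],[0.094,[0,0,0],0],[0.094,[0,0,0],0],[0.094,[0,0,0],0]]'
cat >> h.py <<'E'
from scipy.spatial.transform import Rotation as T
def go(x,y):
    "tool-frame shift to world x,y (mm)"
    o=get_obs();R=T.from_euler('xyz',o['ee_rot']).as_matrix()
    d=np.array([x/1000-o['tool_pos'][0],y/1000-o['tool_pos'][1],0]);return 'tcp %s shift %s yclose %.1f'%(np.round(o['tool_pos'],3),np.round(R.T@d,4)[:2],np.degrees(np.arctan2(R[1,1],R[0,1])))
E
python3 - <<'E'
from h import *
w=snapshot('wrist');cv2.imwrite('pics/w1.png',w['color']);print(go(465,-12))
print(proj(w,(.465,-.012,.1)),proj(w,(.461,-.014,.008)))
E
```

```text
time: 1.97
tool_pos: [0.4613, -0.0097, 0.2054]
ee_rot: [3.141, -0.001, 2.691]
wrist_force: [0.4, -0.6, -0.7]
width: 0.0939
finger_force: 0.0
tcp [ 0.461 -0.009  0.206] shift [-0.0047 -0.0009] yclose 64.3
[319.1 243.3] [316.  217.5]
```

View pics/w1.png

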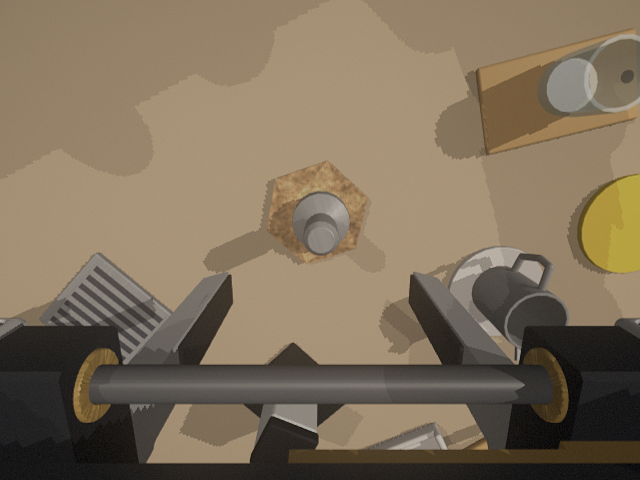

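Wrist view: tamper top at (321,237), trivet about (318,212), jug rim about (536,318) with handle at (530,265), cup rim about (620,75). Now turning these into positions.

Run:
```python
from h import *
w=snapshot('wrist');h=cv2.cvtColor(w['color'],cv2.COLOR_BGR2HSV).astype(int)
m=((h[...,1]>110)&(h[...,2]>60)).astype(np.uint8);m[:,:240]=0;m[:,390:]=0;m[:150]=0;m[275:]=0
m=cv2.morphologyEx(m,cv2.MORPH_OPEN,np.ones((3,3)))
p=(ray(w,np.argwhere(m)[:,::-1],.006)*1000).astype(np.float32);print('trivet',cv2.minEnclosingCircle(p))
g=w['color'][210:262,295:350].mean(2).round().astype(int)
R=lambda uv,z:np.round(ray(w,uv,z)[0]*1000)
b=cv2.GaussianBlur(w['color'][215:262,295:350],(3,3),0)
c=cv2.HoughCircles(cv2.resize(cv2.cvtColor(b,6),None,fx=4,fy=4,interpolation=2),cv2.HOUGH_GRADIENT,1,200,param1=80,param2=15,minRadius=40,maxRadius=80);print(c)
if c is not None: u=c[0,0]/4;u=(u[0]+295,u[1]+215);print(u,R(u,.1))
print('tamper',R((321,237),.1),'jug',R((536,318),.083),'cup',R((620,75),.076),'jug handle',R((530,263),.078))
print(go(465,-12))
```

```text
trivet ((457.3614501953125, -11.883689880371094), 52.85261154174805)
None
tamper [461.  -8.] jug [619. 134.] cup [450. 259.] jug handle [568. 147.]
tcp [ 0.461 -0.009  0.206] shift [-0.0048 -0.0012] yclose 64.3
```

The tamper is right under the tool at about (462,-9). Descending so the pads meet the handle (TCP at 57 mm), closing and lifting.

```bash
python3 -m creep '[[0.094,[0,0,0.035],0],[0.094,[0,0,0.035],0],[0.094,[0,0,0.035],0],[0.094,[0,0,0.03],0],[0.094,[0,0,0.014],0],[0.094,[0,0,0],0],[0.094,[0,0,0],0],[0.0,[0,0,0],0],[0,[0,0,0],0],[0,[0,0,0],0],[0,[0,0,0],0],[0,[0,0,0],0],[0,[0,0,0],0],[0,[0,0,0],0],[0,[0,0,0],0],[0,[0,0,0],0]]'; python3 -m creep '[[0,[0,0,-0.02],0],[0,[0,0,-0.035],0],[0,[0,0,-0.035],0],[0,[0,0,0],0],[0,[0,0,0],0]]'; python3 -c "
from h import *
print(go(462,-282))"
```

```text
time: 3.4
tool_pos: [0.4615, -0.0101, 0.0564]
ee_rot: [3.142, -0.0, 2.692]
wrist_force: [0.1, 0.2, 0.1]
width: 0.0376
finger_force: 0.0
time: 3.82
tool_pos: [0.4627, -0.0102, 0.1479]
ee_rot: [3.14, 0.004, 2.692]
wrist_force: [-0.3, 0.3, -4.0]
width: 0.0295
finger_force: 30.0
tcp [ 0.463 -0.01   0.148] shift [-0.1176 -0.245 ] yclose 64.2
```

The grip closed during the first lift row, so I'll check where the tamper hangs.

Run:
```python
from h import *
d=snapshot('side');p=proj(d,(.463,-.01,.14)).astype(int);print(p,[proj(d,(.463,-.01,z)).tolist() for z in(.148,.129,.1,.09,.08)])
x,y=p[0]-60,p[1]-70
cv2.imwrite('pics/g1.png',cv2.resize(d['color'][max(y,0):y+150,x:x+130],None,fx=3.5,fy=3.5))
print(x,y)
```

```text
[233 220] [[233.0, 215.6], [234.1, 226.1], [235.7, 241.5], [236.2, 246.7], [236.8, 251.8]]
173 150
```

View pics/g1.png

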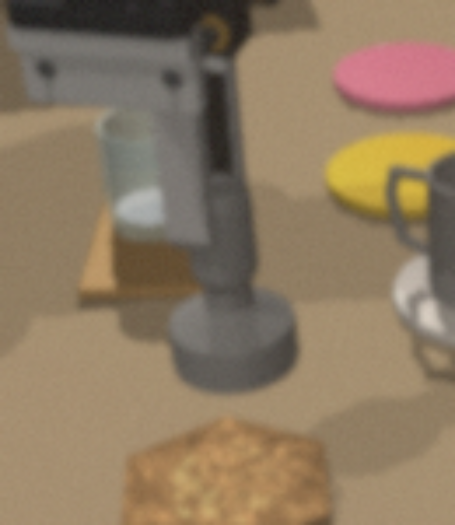

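The tamper hangs upright, its underside at about z = 0.077, which is 70 mm below the TCP. Also, the trivet is now bare at the bottom of the crop. Moving over the grate and lowering gently.

```bash
python3 -m creep '[[0,[-0.0168,-0.035,0],0],[0,[-0.0168,-0.035,0],0],[0,[-0.0168,-0.035,0],0],[0,[-0.0168,-0.035,0],0],[0,[-0.0168,-0.035,0],0],[0,[-0.0168,-0.035,0],0],[0,[-0.0168,-0.035,0],0],[0,[0,0,0],0],[0,[0,0,0],0],[0,[0,0,0.03],0],[0,[0,0,0.028],0],[0,[0,0,0],0],[0,[0,0,0],0],[0,[0,0,0],0]]'; python3 -m creep '[[0,[0,0,0.003],0],[0,[0,0,0.003],0],[0,[0,0,0],0],[0,[0,0,0],0]]'
python3 - <<'E'
from h import *
d=snapshot('side');o=get_obs()
p=proj(d,(o['tool_pos'][0],o['tool_pos'][1],.05)).astype(int);x,y=p[0]-80,p[1]-80
cv2.imwrite('pics/g2.png',cv2.resize(d['color'][y:y+160,x:x+160],None,fx=3.5,fy=3.5))
# trivet now bare
s=snapshot('scene')
for n,im in(('scene',s),('side',d)):
    h=cv2.cvtColor(im['color'],cv2.COLOR_BGR2HSV).astype(int)
    m=((h[...,1]>108)&(h[...,0]<22)&(h[...,2]>60)).astype(np.uint8)
    roi=np.zeros((480,640),np.uint8);cv2.fillPoly(roi,[np.array([proj(im,(.461+.08*np.cos(t),-.014+.08*np.sin(t),.004)) for t in np.linspace(0,6.3,50)],int)],1)
    m=cv2.morphologyEx(m*roi,cv2.MORPH_OPEN,np.ones((3,3)))
    q=(ray(im,np.argwhere(m)[:,::-1],.004)*1000).astype(np.float32);print(n,cv2.minEnclosingCircle(q),q.mean(0))
E
```

```text
time: 5.03
tool_pos: [0.4612, -0.2809, 0.0887]
ee_rot: [3.141, -0.0, 2.693]
wrist_force: [0.1, -0.7, -3.2]
width: 0.029
finger_force: 30.0
time: 5.37
tool_pos: [0.4612, -0.2819, 0.0831]
ee_rot: [-3.141, 0.001, 2.692]
wrist_force: [-0.8, 0.6, -4.0]
width: 0.0294
finger_force: 30.0
scene ((457.62237548828125, -12.138704299926758), 58.79647445678711) [458.17947 -13.70003]
side ((472.1423034667969, -12.992584228515625), 68.94024658203125) [427.32343 -12.12435]
```

View pics/g2.png

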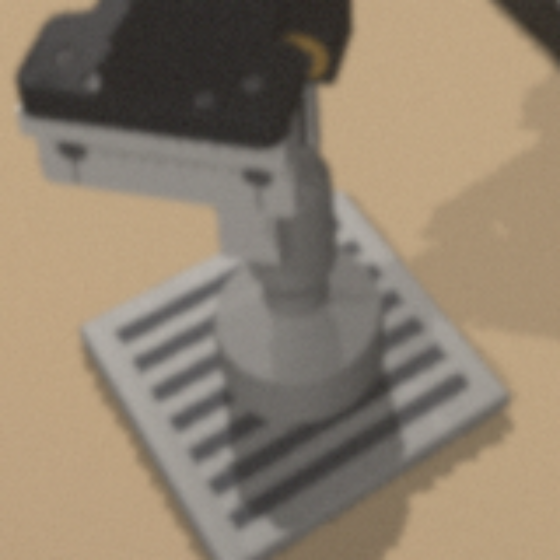

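The tamper is centred a few mm above the grate, and bare-trivet centre reads (458,-13). Lowering in small steps until the force changes.

```bash
for i in 1 2; do python3 -m creep '[[0,[0,0,0.002],0],[0,[0,0,0],0],[0,[0,0,0],0]]' | grep -E 'pos|wrist'; done
```

```text
tool_pos: [0.4608, -0.2818, 0.0803]
wrist_force: [-0.0, -0.0, -3.7]
tool_pos: [0.4608, -0.2817, 0.0782]
wrist_force: [0.1, 1.0, -3.6]
```

```bash
python3 -m creep '[[0,[0,0,0.002],0],[0,[0,0,0],0],[0,[0,0,0],0]]' | grep -E 'pos|wrist'
```

```text
tool_pos: [0.4616, -0.2822, 0.0774]
wrist_force: [1.0, -0.1, 1.2]
```

Touched down. Letting go, rising, and moving over the jug.

```bash
python3 -m creep '[[0.094,[0,0,0],0],[0.094,[0,0,0],0],[0.094,[0,0,0],0],[0.094,[0,0,0],0],[0.094,[0,0,0],0],[0.094,[0,0,0],0],[0.094,[0,0,0],0],[0.094,[0,0,0],0],[0.094,[0,0,-0.03],0],[0.094,[0,0,-0.035],0],[0.094,[0,0,-0.035],0],[0.094,[0,0,-0.035],0]]'; python3 -m creep '[[0.094,[0.0035,0.04,0],0],[0.094,[0.0035,0.04,0],0],[0.094,[0.0035,0.04,0],0],[0.094,[0.0035,0.04,0],0],[0.094,[0.0035,0.04,0],0],[0.094,[0.0035,0.04,0],0],[0.094,[0.0035,0.04,0],0],[0.094,[0.0035,0.04,0],0],[0.094,[0.0035,0.04,0],0],[0.094,[0.0035,0.04,0],0],[0.094,[0.0035,0.04,0],0],[0.094,[0,0,0],0],[0.094,[0,0,0],0],[0.094,[0,0,0],0]]'
python3 - <<'E'
from h import *
w=snapshot('wrist');cv2.imwrite('pics/w2.png',w['color']);print(go(621,134),proj(w,(.621,.134,.083)))
E
```

```text
time: 7.22
tool_pos: [0.4606, -0.2816, 0.2127]
ee_rot: [3.141, -0.001, 2.692]
wrist_force: [1.2, -0.6, 0.0]
width: 0.0937
finger_force: 0.0
time: 8.38
tool_pos: [0.6174, 0.1309, 0.2111]
ee_rot: [-3.141, -0.0, 2.692]
wrist_force: [-0.0, -0.2, -0.6]
width: 0.0943
finger_force: 0.0
tcp [0.617 0.13  0.211] shift [-0.0016  0.005 ] yclose 64.2 [324.9 233.7]
```

View pics/w2.png

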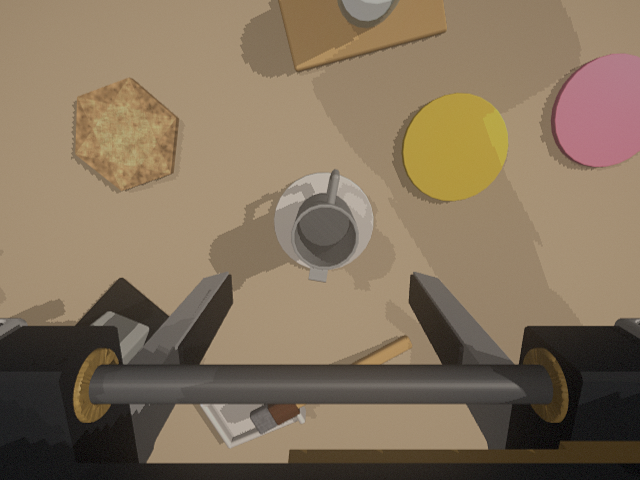

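Wrist view: jug rim centre (325,236), matching the prediction, with handle at (335,175) and lip at (318,275). A turn of +0.165 rad puts the closing line across the clear sides. Descending and gripping.

```bash
python3 -m creep '[[0.094,[-0.001,0.004,0],0.0825],[0.094,[0,0,0],0.0825],[0.094,[0,0,0.035],0],[0.094,[0,0,0.035],0],[0.094,[0,0,0.035],0],[0.094,[0,0,0.035],0],[0.094,[0,0,0.03],0],[0.094,[0,0,0.005],0],[0.094,[0,0,0],0],[0.094,[0,0,0],0]]'; python3 -m creep '[[0,[0,0,0],0],[0,[0,0,0],0],[0,[0,0,0],0],[0,[0,0,0],0],[0,[0,0,0],0],[0,[0,0,0],0],[0,[0,0,0],0],[0,[0,0,0],0],[0,[0,0,0],0],[0,[0,0,0],0],[0,[0,0,0],0],[0,[0,0,0],0]]'; python3 -c "
from h import *
print(go(458,-13))"
```

```text
time: 9.27
tool_pos: [0.6212, 0.1334, 0.0384]
ee_rot: [3.14, 0.002, 2.525]
wrist_force: [0.3, 0.2, 0.3]
width: 0.0939
finger_force: 0.0
time: 10.27
tool_pos: [0.6204, 0.1344, 0.0369]
ee_rot: [3.141, 0.0, 2.527]
wrist_force: [0.3, 0.4, 4.7]
width: 0.0582
finger_force: 30.0
tcp [0.62  0.134 0.037] shift [ 0.0476 -0.2141] yclose 54.8
```

Gripped (58 mm). Lifting, carrying to the trivet and lowering to just above it.

```bash
python3 -m creep '[[0,[0,0,-0.02],0],[0,[0,0,-0.03],0],[0,[0,0,-0.02],0],[0,[0.0079,-0.0357,0],0],[0,[0.0079,-0.0357,0],0],[0,[0.0079,-0.0357,0],0],[0,[0.0079,-0.0357,0],0],[0,[0.0079,-0.0357,0],0],[0,[0.0079,-0.0357,0],0],[0,[0,0,0],0],[0,[0,0,0],0],[0,[0,0,0.03],0],[0,[0,0,0.025],0],[0,[0,0,0.01],0],[0,[0,0,0],0],[0,[0,0,0],0],[0,[0,0,0],0]]'; python3 -c "
from h import *
print(go(458,-13))"; python3 -m creep '[[0,[0,0,0.002],0],[0,[0,0,0],0],[0,[0,0,0],0]]'|grep -E 'pos|wrist'
```

```text
time: 11.68
tool_pos: [0.4592, -0.013, 0.0426]
ee_rot: [3.141, 0.002, 2.528]
wrist_force: [0.3, -0.5, -1.1]
width: 0.0583
finger_force: 30.0
tcp [ 0.459 -0.013  0.043] shift [ 0.001  -0.0007] yclose 54.8
tool_pos: [0.4584, -0.0133, 0.0402]
wrist_force: [-0.9, 0.2, -1.5]
```

```bash
python3 -m creep '[[0,[0,0,0.002],0],[0,[0,0,0],0],[0,[0,0,0],0]]'|grep -E 'pos|wrist'; python3 -m creep '[[0,[0,0,0.001],0],[0,[0,0,0],0],[0,[0,0,0],0]]'|grep -E 'pos|wrist'
```

```text
tool_pos: [0.4578, -0.0133, 0.0375]
wrist_force: [0.5, 0.0, -2.5]
tool_pos: [0.4581, -0.0133, 0.0368]
wrist_force: [-0.6, 0.0, 0.2]
```

Touchdown. Releasing, rising, and moving over the cup.

```bash
python3 -m creep '[[0.094,[0,0,0],0],[0.094,[0,0,0],0],[0.094,[0,0,0],0],[0.094,[0,0,0],0],[0.094,[0,0,0],0],[0.094,[0,0,0],0],[0.094,[0,0,0],0],[0.094,[0,0,-0.03],0],[0.094,[0,0,-0.035],0],[0.094,[0,0,-0.035],0],[0.094,[0,0,-0.035],0],[0.094,[0,0,-0.035],0]]'|grep -E 'pos|wrist|width'; python3 -m creep '[[0.094,[0.0231,0.0309,0],0],[0.094,[0.0231,0.0309,0],0],[0.094,[0.0231,0.0309,0],0],[0.094,[0.0231,0.0309,0],0],[0.094,[0.0231,0.0309,0],0],[0.094,[0.0231,0.0309,0],0],[0.094,[0.0231,0.0309,0],0],[0.094,[0,0,0],0],[0.094,[0,0,0],0],[0.094,[0,0,0],0]]'
python3 - <<'E'
from h import *
w=snapshot('wrist');cv2.imwrite('pics/w3.png',w['color']);print(go(451,258),proj(w,(.451,.258,.076)))
s=snapshot('scene')
h=cv2.cvtColor(s['color'],cv2.COLOR_BGR2HSV).astype(int)
m=((h[...,1]<58)&(h[...,2]>95)).astype(np.uint8);roi=np.zeros((480,640),np.uint8)
cv2.fillPoly(roi,[np.array([proj(s,(.629+.08*np.cos(t),.13+.08*np.sin(t),.004)) for t in np.linspace(0,6.3,50)],int)],1)
q=(ray(s,np.argwhere(cv2.morphologyEx(m*roi,cv2.MORPH_OPEN,np.ones((3,3))))[:,::-1],.004)*1000).astype(np.float32);print('coaster',cv2.minEnclosingCircle(q),q.mean(0))
E
```

```text
tool_pos: [0.4576, -0.0133, 0.2081]
wrist_force: [0.3, 1.2, -0.7]
width: 0.0941
time: 14.27
tool_pos: [0.4505, 0.2562, 0.2062]
ee_rot: [-3.141, 0.0, 2.527]
wrist_force: [0.2, -0.4, -0.8]
width: 0.0943
finger_force: 0.0
tcp [0.451 0.256 0.206] shift [0.0011 0.0021] yclose 54.7 [322.  230.3]
coaster ((626.3707275390625, 131.19142150878906), 54.85906219482422) [627.16327 129.92041]
```

View pics/w3.png

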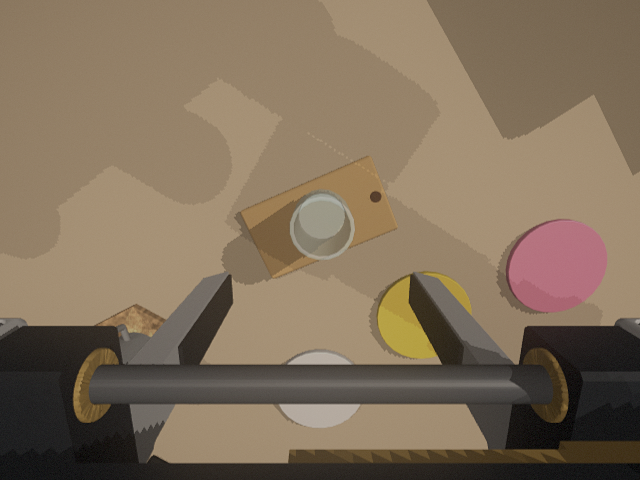

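Wrist view: cup rim centre at (322,226), 4 px above the prediction, so shift +4 mm in tool x. The bare coaster reads (627,130) with radius 54.9. Descending and gripping the cup.

```bash
python3 -m creep '[[0.094,[0.004,0.002,0],0],[0.094,[0,0,0.035],0],[0.094,[0,0,0.035],0],[0.094,[0,0,0.035],0],[0.094,[0,0,0.035],0],[0.094,[0,0,0.03],0],[0.094,[0,0,0.004],0],[0.094,[0,0,0],0],[0.094,[0,0,0],0]]'|grep pos; python3 -m creep '[[0,[0,0,0],0],[0,[0,0,0],0],[0,[0,0,0],0],[0,[0,0,0],0],[0,[0,0,0],0],[0,[0,0,0],0],[0,[0,0,0],0],[0,[0,0,0],0],[0,[0,0,0],0],[0,[0,0,0],0],[0,[0,0,0],0],[0,[0,0,0],0]]'; python3 -c "
from h import *
print(go(627,130.5))"
```

```text
tool_pos: [0.4497, 0.2606, 0.0342]
time: 16.12
tool_pos: [0.4486, 0.2606, 0.0329]
ee_rot: [3.141, 0.0, 2.527]
wrist_force: [-1.1, -1.1, 4.8]
width: 0.057
finger_force: 29.8
tcp [0.449 0.261 0.033] shift [-0.2208 -0.0034] yclose 54.8
```

```bash
python3 -m creep '[[0,[0,0,-0.02],0],[0,[0,0,-0.03],0],[0,[0,0,-0.02],0],[0,[-0.0368,-0.0006,0],0],[0,[-0.0368,-0.0006,0],0],[0,[-0.0368,-0.0006,0],0],[0,[-0.0368,-0.0006,0],0],[0,[-0.0368,-0.0006,0],0],[0,[-0.0368,-0.0006,0],0],[0,[0,0,0],0],[0,[0,0,0],0],[0,[0,0,0.03],0],[0,[0,0,0.025],0],[0,[0,0,0.01],0],[0,[0,0,0],0],[0,[0,0,0],0],[0,[0,0,0],0]]'; python3 -m creep '[[0,[0,0,0.002],0],[0,[0,0,0],0],[0,[0,0,0],0]]'|grep -E 'pos|wrist';python3 -m creep '[[0,[0,0,0.002],0],[0,[0,0,0],0],[0,[0,0,0],0]]'|grep -E 'pos|wrist'
```

```text
time: 17.53
tool_pos: [0.627, 0.1311, 0.0386]
ee_rot: [3.14, 0.001, 2.528]
wrist_force: [0.4, 1.0, -1.4]
width: 0.057
finger_force: 29.8
tool_pos: [0.627, 0.1305, 0.0361]
wrist_force: [-0.2, -0.5, -1.1]
tool_pos: [0.6267, 0.1303, 0.0333]
wrist_force: [-0.5, 0.6, -1.5]
```

```bash
python3 -m creep '[[0,[0,0,0.001],0],[0,[0,0,0],0],[0,[0,0,0],0]]'|grep -E 'pos|wrist'
```

```text
tool_pos: [0.6268, 0.1303, 0.0325]
wrist_force: [0.2, 0.5, -0.2]
```

```bash
python3 -m creep '[[0.094,[0,0,0],0],[0.094,[0,0,0],0],[0.094,[0,0,0],0],[0.094,[0,0,0],0],[0.094,[0,0,0],0],[0.094,[0,0,0],0],[0.094,[0,0,0],0],[0.094,[0,0,-0.03],0],[0.094,[0,0,-0.035],0],[0.094,[0,0,-0.035],0],[0.094,[0,0,-0.035],0],[0.094,[0,0,-0.04],0]]'|grep -E 'pos|width'; python3 -m creep '[[0.094,[-0.0247,-0.0301,0],0],[0.094,[-0.0247,-0.0301,0],0],[0.094,[-0.0247,-0.0301,0],0],[0.094,[-0.0247,-0.0301,0],0],[0.094,[-0.0247,-0.0301,0],0],[0.094,[-0.0247,-0.0301,0],0],[0.094,[-0.0247,-0.0301,0],0],[0.094,[0,0,0],0.1],[0.094,[0,0,0],0.1],[0.094,[0,0,0],0.1],[0.094,[0,0,0],0],[0.094,[0,0,0],0],[0.094,[0,0,0],0]]'
python3 - <<'E'
from h import *
w=snapshot('wrist');cv2.imwrite('pics/w4.png',w['color']);print(go(647,-142),proj(w,(.647,-.142,.092)))
E
```

```text
tool_pos: [0.6259, 0.1302, 0.208]
width: 0.0939
time: 20.37
tool_pos: [0.6465, -0.1413, 0.2075]
ee_rot: [3.142, -0.0, 2.229]
wrist_force: [-1.0, -0.1, 0.2]
width: 0.094
finger_force: 0.0
tcp [ 0.646 -0.141  0.207] shift [-0.0009 -0.0001] yclose 37.7 [320.  236.2]
```

View pics/w4.png

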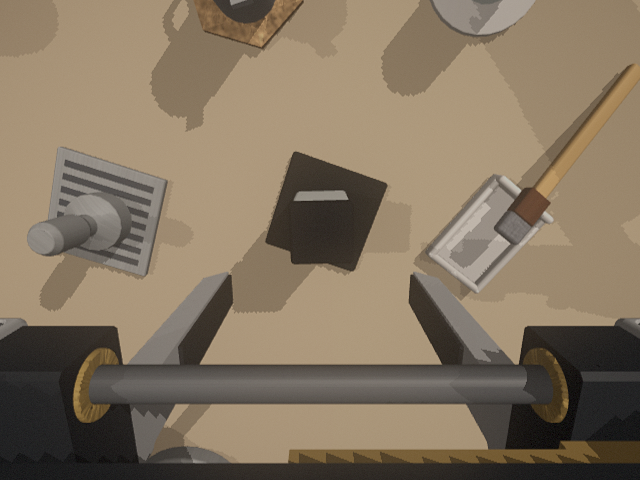

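Wrist view: lid centre about (322,233), square to the fingers, with the spoon rest edge about 110 mm away. Descending and gripping the canister body.

```bash
python3 -m creep '[[0.094,[0.001,0.001,0],0],[0.094,[0,0,0.035],0],[0.094,[0,0,0.035],0],[0.094,[0,0,0.035],0],[0.094,[0,0,0.035],0],[0.094,[0,0,0.03],0],[0.094,[0,0,0.003],0],[0.094,[0,0,0],0],[0.094,[0,0,0],0]]'|grep pos; python3 -m creep '[[0,[0,0,0],0],[0,[0,0,0],0],[0,[0,0,0],0],[0,[0,0,0],0],[0,[0,0,0],0],[0,[0,0,0],0],[0,[0,0,0],0],[0,[0,0,0],0],[0,[0,0,0],0],[0,[0,0,0],0],[0,[0,0,0],0],[0,[0,0,0],0],[0,[0,0,0],0]]'; python3 -m creep '[[0,[0,0,-0.02],0],[0,[0,0,-0.03],0],[0,[0,0,-0.03],0],[0,[0,0,0],0],[0,[0,0,0],0]]'|grep -E 'pos|wrist'
python3 - <<'E'
from h import *
s=snapshot('scene');h=cv2.cvtColor(s['color'],cv2.COLOR_BGR2HSV).astype(int)
m=((h[...,1]>115)&(h[...,0]<24)&(h[...,2]>60)).astype(np.uint8);roi=np.zeros((480,640),np.uint8)
cv2.fillPoly(roi,[np.array([proj(s,(.458+.1*np.cos(t),.25+.1*np.sin(t),.004)) for t in np.linspace(0,6.3,50)],int)],1)
q=(ray(s,np.argwhere(cv2.morphologyEx(m*roi,cv2.MORPH_OPEN,np.ones((3,3))))[:,::-1],.004)*1000).astype(np.float32);print('board',cv2.minAreaRect(q))
print(go(457,250))
E
```

```text
tool_pos: [0.6478, -0.1403, 0.0363]
time: 22.25
tool_pos: [0.6467, -0.1402, 0.0347]
ee_rot: [3.141, 0.0, 2.227]
wrist_force: [-1.3, -0.1, 2.9]
width: 0.0536
finger_force: 29.9
tool_pos: [0.6478, -0.1404, 0.1161]
wrist_force: [-0.0, 0.5, -2.2]
board ((455.3427429199219, 252.36029052734375), (153.0962371826172, 85.0940933227539), 79.1344223022461)
tcp [ 0.646 -0.14   0.113] shift [0.4246 0.0878] yclose 37.6
```

Bare board centre reads (456,251), long axis 78°. Raising clear of the jug and cup, carrying over, then turning −0.72 rad to square the canister with the board.

```bash
python3 -m creep '[[0,[0,0,-0.03],0],[0,[0.0387,0.008,0],0],[0,[0.0387,0.008,0],0],[0,[0.0387,0.008,0],0],[0,[0.0387,0.008,0],0],[0,[0.0387,0.008,0],0],[0,[0.0387,0.008,0],0],[0,[0.0387,0.008,0],0],[0,[0.0387,0.008,0],0],[0,[0.0387,0.008,0],0],[0,[0.0387,0.008,0],0],[0,[0.0387,0.008,0],0],[0,[0,0,0],0],[0,[0,0,0],0]]'; python3 -m creep '[[0,[0,0,0],-0.12],[0,[0,0,0],-0.12],[0,[0,0,0],-0.12],[0,[0,0,0],-0.12],[0,[0,0,0],-0.12],[0,[0,0,0],-0.12],[0,[0,0,0],0],[0,[0,0,0],0],[0,[0,0,0.03],0],[0,[0,0,0.03],0],[0,[0,0,0.03],0],[0,[0,0,0.012],0],[0,[0,0,0],0],[0,[0,0,0],0],[0,[0,0,0],0]]'|grep -E 'pos|wrist|width'
python3 - <<'E'
from h import *
print(go(456.5,251))
w=snapshot('wrist');cv2.imwrite('pics/w5.png',cv2.resize(w['color'],(480,360)))
E
```

```text
time: 23.88
tool_pos: [0.4542, 0.2519, 0.1414]
ee_rot: [-3.136, -0.001, 2.231]
wrist_force: [0.3, -0.4, -1.2]
width: 0.0542
finger_force: 30.0
tool_pos: [0.4583, 0.2513, 0.0444]
wrist_force: [0.1, -0.5, -1.5]
width: 0.0538
tcp [0.458 0.251 0.044] shift [ 0.0017 -0.0007] yclose 78.8
```

View pics/w5.png

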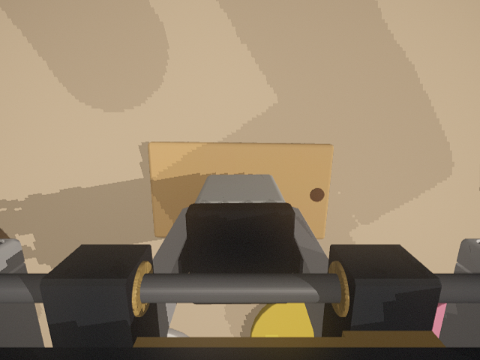

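The canister is square with the board and centred along it (board columns 150–332, canister about 240). Lowering about 9 mm to contact.

```bash
python3 -m creep '[[0,[0,0,0.004],0],[0,[0,0,0.003],0],[0,[0,0,0],0],[0,[0,0,0],0]]'|grep -E 'pos|wrist';python3 -m creep '[[0,[0,0,0.002],0],[0,[0,0,0],0],[0,[0,0,0],0]]'|grep -E 'pos|wrist'
```

```text
tool_pos: [0.4567, 0.2509, 0.0356]
wrist_force: [-0.4, -0.6, -2.6]
tool_pos: [0.4576, 0.251, 0.0348]
wrist_force: [-0.6, -1.0, 4.9]
```

```bash
python3 -m creep '[[0,[0,0,0.001],0],[0,[0,0,0],0],[0,[0,0,0],0]]'|grep -E 'pos|wrist'
```

```text
tool_pos: [0.458, 0.2508, 0.0346]
wrist_force: [-0.5, -3.0, 8.7]
```

```bash
python3 -m creep '[[0.094,[0,0,0],0],[0.094,[0,0,0],0],[0.094,[0,0,0],0],[0.094,[0,0,0],0],[0.094,[0,0,0],0],[0.094,[0,0,0],0],[0.094,[0,0,0],0],[0.094,[0,0,0],0],[0.094,[0,0,-0.03],0],[0.094,[0,0,-0.035],0],[0.094,[0,0,-0.035],0],[0.094,[0,0,-0.035],0],[0.094,[0,0,-0.035],0]]'|grep -E 'pos|width'; python3 -m creep '[[0.094,[-0.0082,-0.0402,0],0],[0.094,[-0.0082,-0.0402,0],0],[0.094,[-0.0082,-0.0402,0],0],[0.094,[-0.0082,-0.0402,0],0],[0.094,[-0.0082,-0.0402,0],0],[0.094,[-0.0082,-0.0402,0],0],[0.094,[-0.0082,-0.0402,0],0],[0.094,[-0.0082,-0.0402,0],0],[0.094,[-0.0082,-0.0402,0],0],[0.094,[-0.0082,-0.0402,0],0],[0.094,[-0.0082,-0.0402,0],0],[0.094,[-0.0082,-0.0402,0],0],[0.094,[-0.0082,-0.0402,0],0],[0.094,[0,0,0],0],[0.094,[0,0,0],0],[0.094,[0,0,0],0]]'
python3 - <<'E'
from h import *
w=snapshot('wrist');cv2.imwrite('pics/w6.png',cv2.resize(w['color'],(640,480)));print(go(461.5,-282),proj(w,(.4615,-.282,.1)))
for n in('scene','side','wrist'):
    s=snapshot(n);h=cv2.cvtColor(s['color'],cv2.COLOR_BGR2HSV).astype(int)
    m=(h[...,2]<62).astype(np.uint8);roi=np.zeros((480,640),np.uint8)
    cv2.fillPoly(roi,[np.array([proj(s,(.65+.085*np.cos(t),-.14+.085*np.sin(t),.004)) for t in np.linspace(0,6.3,50)],int)],1)
    m=cv2.morphologyEx(m*roi,cv2.MORPH_OPEN,np.ones((5,5)))
    if m.sum()<50: continue
    q=(ray(s,np.argwhere(m)[:,::-1],.004)*1000).astype(np.float32);print('mat',n,cv2.minAreaRect(q),q.mean(0))
E
```

```text
tool_pos: [0.4564, 0.2508, 0.2042]
width: 0.0939
time: 28.43
tool_pos: [0.4601, -0.2822, 0.2022]
ee_rot: [3.141, -0.001, 2.946]
wrist_force: [-0.1, 0.1, 0.2]
width: 0.0941
finger_force: 0.0
tcp [ 0.46  -0.282  0.202] shift [-0.0013 -0.0002] yclose 78.9 [320.1 240.7]
mat scene ((649.372314453125, -137.856201171875), (101.82752227783203, 102.8031234741211), 18.48444366455078) [ 650.4325  -139.36319]
mat side ((648.9934692382812, -137.94305419921875), (101.59519958496094, 102.20642852783203), 18.4117431640625) [ 648.17706 -140.91943]
mat wrist ((640.8987426757812, -132.47439575195312), (169.885986328125, 112.67070770263672), 45.49553298950195) [ 640.7756  -130.97612]
```

View pics/w6.png

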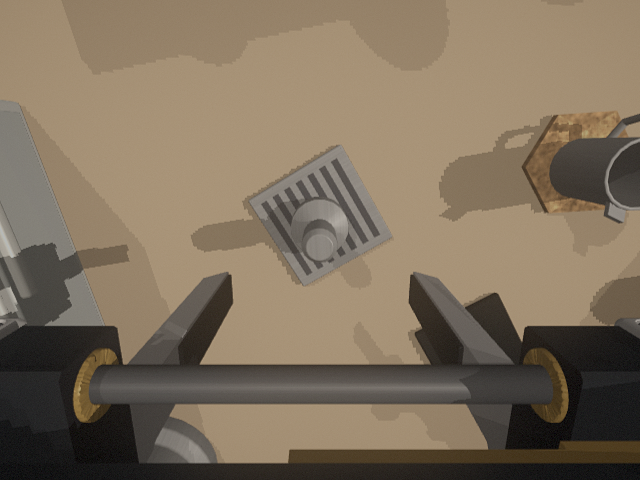

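The tamper is under the tool (320,241), as predicted. Mat centre is (649,-138), with both views agreeing and 102 mm sides. Descending and gripping, with a longer close this time.

```bash
python3 -m creep '[[0.094,[0,0,0.035],0],[0.094,[0,0,0.035],0],[0.094,[0,0,0.035],0],[0.094,[0,0,0.03],0],[0.094,[0,0,0.01],0],[0.094,[0,0,0],0],[0.094,[0,0,0],0],[0,[0,0,0],0],[0,[0,0,0],0],[0,[0,0,0],0],[0,[0,0,0],0],[0,[0,0,0],0],[0,[0,0,0],0],[0,[0,0,0],0],[0,[0,0,0],0],[0,[0,0,0],0],[0,[0,0,0],0],[0,[0,0,0],0],[0,[0,0,0],0]]'; python3 -m creep '[[0,[0,0,0],0],[0,[0,0,0],0],[0,[0,0,0],0],[0,[0,0,0],0]]'; python3 -c "
from h import *
print(go(649,-138))"
```

```text
time: 30.22
tool_pos: [0.4601, -0.2827, 0.0574]
ee_rot: [-3.141, -0.0, 2.947]
wrist_force: [-0.2, -0.7, -1.2]
width: 0.0292
finger_force: 29.9
time: 30.55
tool_pos: [0.4601, -0.2826, 0.0574]
ee_rot: [-3.141, -0.0, 2.947]
wrist_force: [0.3, -0.7, -1.4]
width: 0.0293
finger_force: 29.9
tcp [ 0.46  -0.283  0.057] shift [-0.1573  0.1784] yclose 78.8
```

```bash
python3 -m creep '[[0,[0,0,-0.02],0],[0,[0,0,-0.03],0],[0,[0,0,-0.02],0],[0,[-0.0262,0.0297,0],0],[0,[-0.0262,0.0297,0],0],[0,[-0.0262,0.0297,0],0],[0,[-0.0262,0.0297,0],0],[0,[-0.0262,0.0297,0],0],[0,[-0.0262,0.0297,0],0],[0,[0,0,0],0],[0,[0,0,0],0],[0,[0,0,0.03],0],[0,[0,0,0.025],0],[0,[0,0,0.01],0],[0,[0,0,0],0],[0,[0,0,0],0],[0,[0,0,0],0]]'; python3 -m creep '[[0,[0,0,0.002],0],[0,[0,0,0],0],[0,[0,0,0],0]]'|grep -E 'pos|wrist';python3 -m creep '[[0,[0,0,0.002],0],[0,[0,0,0],0],[0,[0,0,0],0]]'|grep -E 'pos|wrist'
```

```text
time: 31.97
tool_pos: [0.6494, -0.1389, 0.0642]
ee_rot: [-3.141, 0.002, 2.946]
wrist_force: [-0.1, -0.6, -3.5]
width: 0.0295
finger_force: 29.9
tool_pos: [0.6492, -0.1383, 0.0613]
wrist_force: [-0.2, -0.1, -3.1]
tool_pos: [0.6488, -0.138, 0.0583]
wrist_force: [0.8, 0.0, -3.6]
```

```bash
python3 -m creep '[[0,[0,0,0.001],0],[0,[0,0,0],0],[0,[0,0,0],0]]'|grep -E 'pos|wrist'
```

```text
tool_pos: [0.6488, -0.138, 0.0573]
wrist_force: [-0.2, 0.3, -4.2]
```

```bash
python3 -m creep '[[0,[0,0,0.001],0],[0,[0,0,0],0],[0,[0,0,0],0]]'|grep -E 'pos|wrist'
```

```text
tool_pos: [0.6491, -0.1381, 0.0569]
wrist_force: [0.4, 0.2, -1.1]
```

Touching down. Releasing, rising, backing off, and checking everything.

```bash
python3 -m creep '[[0.094,[0,0,0],0],[0.094,[0,0,0],0],[0.094,[0,0,0],0],[0.094,[0,0,0],0],[0.094,[0,0,0],0],[0.094,[0,0,0],0],[0.094,[0,0,0],0],[0.094,[0,0,0],0],[0.094,[0,0,-0.03],0],[0.094,[0,0,-0.035],0],[0.094,[0,0,-0.035],0],[0.094,[0,0,-0.035],0],[0.094,[0.035,0,0],0],[0.094,[0.035,0,0],0],[0.094,[0.035,0,0],0],[0.094,[0.035,0,0],0],[0.094,[0,0,0],0],[0.094,[0,0,0],0]]'
python3 - <<'E'
from h import *
f=np.zeros((600,800,3),np.uint8)
s=snapshot('scene');d=snapshot('side')
for im,k,hh in((s,0,.075),(d,400,.075)):
    x=im['color'].copy()
    for p in((.649,-.138,.1),(.627,.1305,.076),(.458,-.013,.083),(.456,.251,.092)):
        u=proj(im,p).astype(int);v=proj(im,(p[0],p[1],.008)).astype(int);cv2.circle(x,tuple(u),1,(0,0,255),-1);cv2.circle(x,tuple(v),1,(0,255,0),-1)
    c=x[110:400,200:393] if k==0 else x[160:400,190:430]
    c=cv2.resize(c,(400,600 if k==0 else 400));f[:c.shape[0],k:k+400]=c
cv2.imwrite('pics/end.png',f)
E
```

```text
time: 34.47
tool_pos: [0.5103, -0.1106, 0.1917]
ee_rot: [-3.142, 0.001, 2.947]
wrist_force: [0.2, -0.1, -0.2]
width: 0.0939
finger_force: 0.0
```

View pics/end.png

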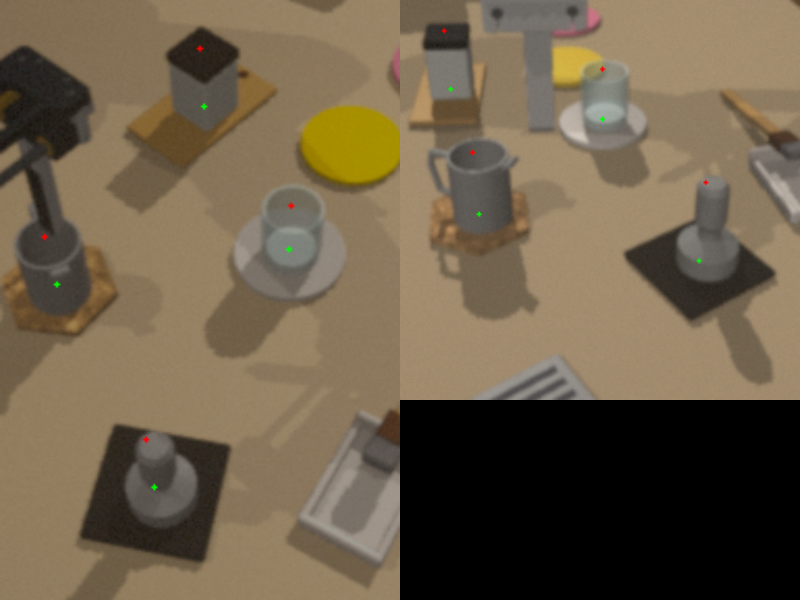

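End view: all four stand upright on their own places, and the brush and rest look untouched. The tamper at scene crop (161,482) and the jug look some 5 mm off centre, so I'll check these two by numbers, using silhouette mid-columns in both views.

Run:
```python
from h import *
from scipy.optimize import fsolve
V=[snapshot('scene'),snapshot('side')]
for name,c,z,half in(('tamper foot',(.649,-.138),.019,.05),('jug body',(.458,-.013),.03,.045)):
    U=[]
    for s in V:
        h=cv2.cvtColor(s['color'],cv2.COLOR_BGR2HSV).astype(int)
        u,v=proj(s,(*c,z));spans=[]
        for r in range(int(v)-4,int(v)+5):
            a=int(u)-32;row=h[r,a:int(u)+33]
            g=(row[:,2]>58) if 'foot' in name else (row[:,1]<75)
            if 'foot' in name: g[:13]=0;g[-13:]=0
            i=np.flatnonzero(cv2.morphologyEx(g.astype(np.uint8)[None],cv2.MORPH_OPEN,np.ones((1,5)))[0]);spans.append((i[0]+a,i[-1]+a))
        sp=np.median(spans,axis=0);U.append(sp.mean());print(name,sp,round(u,1))
    p=fsolve(lambda p:[proj(s,(p[0],p[1],z))[0]-k for s,k in zip(V,U)],c,epsfcn=1e-3);print(name,'xy mm',np.round(p*1000))
```

```text
tamper foot [260. 293.] 274.4
tamper foot [355. 388.] 369.6
tamper foot xy mm [ 653. -137.]
jug body [211. 241.] 226.0
jug body [219. 255.] 236.6
jug body xy mm [459. -14.]
```

The jug is within 2 mm and the tamper about 4 mm off centre, well inside 15 mm. Handing in.

```bash
python3 -c "
from bench import *
print(close_job())"
```

```text
the job is handed in; nothing more can be done
None
```

The job is handed in at about 35 s of the 144 s: each of the four things stands upright on its own place and released, the tamper about 4 mm and the jug about 2 mm off centre; I checked the cup, canister and brush only by eye in the last pictures, and no verdict came back.

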